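# Release the latched key of the tube mixer

## Robot

A 6-joint arm with a two-finger parallel gripper is mounted at the origin on a cart in front of the work surface, level with it; the furniture and walls round the work are solid. World frame = base frame: x ahead of the robot, y to its left, z up, the work surface at z = 0. Lengths are in m, angles in degrees, forces in N, time in s.
With the tool pointing down it reaches from about 0.375 to 0.9 m from the base axis. Payload 3.1 kg.
Tool frame: the origin (TCP) lies midway between the tips of the shut fingers; the grasp point (between the pads) lies 19 mm behind it; z points along the fingers, y is the line along which they close (so a half turn about z gives the same grasp; the last joint's range is limited). The gripper opens to 87 mm and grips with 3 to 60 N. Pads are 19 mm wide; open, the fingers measure 117 mm over their backs; the gripper's body (75 mm by 190 mm) begins 51 mm behind the grasp point.
Start: joints at [-81.847, 30.224, 82.088, -0, 67.689, -10.227], TCP at [0.197, -0.593, 0.223] pointing down, gripper open.
Joint ranges: [-176.69, 176.69], [-43.24, 126.21], [12.49, 139.97], [-82, 262], [0, 151.66], [-163.58, 163.58]. Speed limits (degrees/s): [159.86, 159.86, 180, 180, 180, 180].

## Interface

Orientations are given as a 3x3 rotation matrix whose columns are the frame's x, y, z axes.
In Python, from rig import bot gives the robot as it stands.
- The arm moves only by the tool pendant, called in YAML: its name, and indented under it one key for each argument. Schema: {"type":"object","properties":{"ticks":{"type":"array","items":{"type":"array","items":{"type":"array","items":{"type":"number"},"minItems":7,"maxItems":7},"minItems":1,"maxItems":20},"minItems":1,"maxItems":1},"only":{"type":"string"},"quiet":{"type":"boolean"},"lines":{"type":"string"}},"required":["ticks"],"additionalProperties":false}. ticks is a list that holds a single list of rows (three levels of brackets), with 1 to 20 rows, each of 7 numbers: dx, dy, dz in units of 5 mm, then a rotation vector rx, ry, rz in degrees, then the opening from 0.0 (shut) to 1.0 (fully open); each row is the pose to reach, as a shift and turn from the pose commanded when the call began, along the tool's axes at that moment; what a row does not reach only later rows make up. A row lasts 1/10 s, in which the tool goes at most 0.05 m and 8.59 degrees, less where a joint would pass 70% of its speed; a pose out of reach is approached as far as the arm can. The fingers move at their own pace and stop on an object; the grip force is fixed at half the most. Time passes only in rows, so rows that do not move let the fingers close. The tool returns the time, the measured TCP pose, the force, the opening and the grip force at its end. only (a regular expression) keeps the lines of the reply that match it, lines (a string "A,B") keeps lines A to B, and quiet returns only ok. Input that does not fit is refused with a message, and nothing moves.
- bot.read_state(): the state, without advancing time (a new reading comes with each control period).
- bot.capture(name): name is "side" or "top" or "wrist"; returns a dict with "color" (420x560x3 uint8, red, green, blue), "K" (3x3 intrinsics, pixels), "D" ([k1, k2, p1, p2, k3] as OpenCV has them; the pictures are not rectified), "view" (4x4, takes a point from world to camera coordinates); the wrist camera has in their place "mount" (4x4, takes a point from camera to tool coordinates, whose origin is the TCP and whose axes are the flange's). Camera axes: x right, y up, looking along -z (the intrinsics and any distortion apply to the point x, -y, -z); pixel columns grow to the right and rows downward; lengths in m; the calibration is good to about 2 mm. A picture is of the moment at which its call begins: read the wrist's pose just before it. There is no depth.
- bot.hand_in(): hands the job in; it is judged then, once.
The state is a dict: "time_s": time; "joint_positions": joint angles; "qvel": joint speeds; "tau": joint torques, N m; "position": TCP position; "tcp_rot": TCP orientation; "force": force on the tool from outside, world axes, zero at the start; "moment": the same for the moment, N m; "opening": opening from 0.0 (shut) to 1.0 (fully open); "grasp_force": force on a finger pad.
Only numpy, scipy, OpenCV 4.12 (cv2) and the standard library are available. Lean on these libraries where they do the work, as an engineer would, in place of code of your own. Each camera call takes 0.05 s, during which the arm holds its last target. There are 200 camera calls.

## Task

One of the four mode keys on the tube mixer is latched down, and all four must be up before the mixer is used. With the fingertips, first tap all four keys lightly one after another, from the left one to the right one, to feel which is latched, without pressing any of them home; then press the latched key down until its latch lets go, and let it spring up level with the others. Never press a key home that is not latched, and leave the pot, the jar and the carton beside the mixer standing where they are.

Things in the scene. Friction and masses are not known exactly. Their poses are not given: they have to be found in the camera images.
- mixer: Fixed white tube roller mixer, 190 x 230 mm. Origin at worktop level; case spans x -85..+105, y -115..+115 mm in its frame; x points from key side (robot) to rollers, y left along the key row, z up. Deck 56 mm high. Rollers, cheeks and two tubes behind the keys (x > -3) reach 91 mm. Four identical grey keys along y: centres at x -45, y +66, +22, -22, -66 mm.
- key_1_cap: Cap of the leftmost key (seen from the robot, left is +y): 34 (x) x 30 (y) mm, flat top; origin at the centre of its top face, axes parallel to the mixer's. The top is 72 mm above the worktop (16 mm above the deck) when the key is up, 67 mm when latched, 60 mm when pressed home.
- key_1 (a joint): Travel of the leftmost key, m, positive down: 0 up, about 0.005 latched, 0.012 home (stop). Spring 1.2 N at 0, 3.2 N at 0.005, 6 N at 0.012. A latched key does not yield below about 3 N; pressed past about 0.009 (force up to 7 N) its latch lets go and it rises to 0 when the finger leaves. One of the four, any, is latched; the others are up and yield from 1.2 N.
- key_2_cap: Cap of the second from the left key (seen from the robot, left is +y): 34 (x) x 30 (y) mm, flat top; origin at the centre of its top face, axes parallel to the mixer's. The top is 72 mm above the worktop (16 mm above the deck) when the key is up, 67 mm when latched, 60 mm when pressed home.
- key_2 (a joint): Travel of the second from the left key, m, positive down: 0 up, about 0.005 latched, 0.012 home (stop). Spring 1.2 N at 0, 3.2 N at 0.005, 6 N at 0.012. A latched key does not yield below about 3 N; pressed past about 0.009 (force up to 7 N) its latch lets go and it rises to 0 when the finger leaves. One of the four, any, is latched; the others are up and yield from 1.2 N.
- key_3_cap: Cap of the third from the left key (seen from the robot, left is +y): 34 (x) x 30 (y) mm, flat top; origin at the centre of its top face, axes parallel to the mixer's. The top is 72 mm above the worktop (16 mm above the deck) when the key is up, 67 mm when latched, 60 mm when pressed home.
- key_3 (a joint): Travel of the third from the left key, m, positive down: 0 up, about 0.005 latched, 0.012 home (stop). Spring 1.2 N at 0, 3.2 N at 0.005, 6 N at 0.012. A latched key does not yield below about 3 N; pressed past about 0.009 (force up to 7 N) its latch lets go and it rises to 0 when the finger leaves. One of the four, any, is latched; the others are up and yield from 1.2 N.
- key_4_cap: Cap of the rightmost key (seen from the robot, left is +y): 34 (x) x 30 (y) mm, flat top; origin at the centre of its top face, axes parallel to the mixer's. The top is 72 mm above the worktop (16 mm above the deck) when the key is up, 67 mm when latched, 60 mm when pressed home.
- key_4 (a joint): Travel of the rightmost key, m, positive down: 0 up, about 0.005 latched, 0.012 home (stop). Spring 1.2 N at 0, 3.2 N at 0.005, 6 N at 0.012. A latched key does not yield below about 3 N; pressed past about 0.009 (force up to 7 N) its latch lets go and it rises to 0 when the finger leaves. One of the four, any, is latched; the others are up and yield from 1.2 N.
- sample_pot: Bystander: loose capped specimen pot, 43 mm across, 84 mm high, left of the mixer; origin at the centre of its underside.
- pill_jar: Bystander: loose small white jar, 34 mm across, 46 mm high, right of the mixer; origin at the centre of its underside.
- lancet_box: Bystander: loose white carton, 52 x 72 x 60 mm high, right of the mixer; origin at the centre of its underside.

How it is judged (in metres and radians):
On the way, in this order (a step that is already met when the one before it is completed fails the run):
1. the leftmost key is tapped with the fingers (contact force between the fingers and key_1_cap above 0.3 N), for 0.02 s.
2. the second from the left key is tapped with the fingers (contact force between the fingers and key_2_cap above 0.3 N), for 0.02 s.
3. the third from the left key is tapped with the fingers (contact force between the fingers and key_3_cap above 0.3 N), for 0.02 s.
4. the rightmost key is tapped with the fingers (contact force between the fingers and key_4_cap above 0.3 N), for 0.02 s.
5. the key that was latched has been pressed and has sprung up (((distance of key_1_cap from where it was at the start of the episode above 0.003 m and value of joint key_1 below 0.002 m) or (distance of key_2_cap from where it was at the start of the episode above 0.003 m and value of joint key_2 below 0.002 m) or (distance of key_3_cap from where it was at the start of the episode above 0.003 m and value of joint key_3 below 0.002 m) or (distance of key_4_cap from where it was at the start of the episode above 0.003 m and value of joint key_4 below 0.002 m))), for 0.2 s.
At the end, for the whole second after the job is handed in: All four keys are up (travel under 2 mm), one of them being the key that was latched at the start (it has risen more than 3 mm); pot, jar and carton upright (within 0.15 rad) and within 20 mm of where they stood (value of joint each of key_1, key_2, key_3, key_4 below 0.002 m and ((distance of key_1_cap from where it was at the start of the episode above 0.003 m and value of joint key_1 below 0.002 m) or (distance of key_2_cap from where it was at the start of the episode above 0.003 m and value of joint key_2 below 0.002 m) or (distance of key_3_cap from where it was at the start of the episode above 0.003 m and value of joint key_3 below 0.002 m) or (distance of key_4_cap from where it was at the start of the episode above 0.003 m and value of joint key_4 below 0.002 m)) and distance of each of sample_pot, pill_jar, lancet_box from where it was at the start of the episode below 0.02 m and angle between each of sample_pot, pill_jar, lancet_box's own z axis and vertical below 0.15 rad); the robot touches nothing.
It fails at once if a key that was not latched is pressed home (moved more than 9 mm) (distance of any of key_1_cap, key_2_cap, key_3_cap, key_4_cap from where it was at the start of the episode above 0.009 m).
It fails at once if the pot, jar or carton is shifted more than 20 mm, or lifted (distance of any of sample_pot, pill_jar, lancet_box from where it was at the start of the episode above 0.02 m).
It also fails if it takes over 45 s, if anything falls off the work surface, if the arm or the gripper's body presses on something with over 40 N, if the wrist force passes 120 N, or if a joint passes its speed limit or range.

## Working session

There is one attempt and no reset: what is moved stays moved. The work goes in short steps, Python scripts to look and compute and a tool call to move; the robot and the scene stay as the last step left them, time stands still between calls to the robot, and variables do not carry over. Pictures are saved under pics/ and viewed, at most 10 in all, crops included, and the job is handed in when it is done.

```bash
ls; mkdir -p pics
```

Run:
```python
from rig import bot
import cv2,pickle,numpy as np
s=bot.read_state(); print(s)
d={}
for n in("side","top"):
    c=bot.capture(n); d[n]=c; cv2.imwrite(f"pics/{n}0.png",c["color"][:,:,::-1])
    print(n,c["K"],c["D"],c["view"])
pickle.dump(d,open("d0.pkl","wb"))
```

```text
pics
rig.py
{'time_s': 0.0, 'joint_positions': array([-8.18492996e+01,  3.02788158e+01,  8.21563217e+01,  6.14832206e-04,
        6.76866538e+01, -1.02264512e+01]), 'qvel': array([ 0.03687908, -0.02092809, -0.00764085,  0.01806843,  0.02196649,
       -0.04298915]), 'tau': array([-1.42366243e-03, -4.40052724e+01, -1.76596087e+01,  6.32137223e-02,
        5.80849964e-02, -1.76296567e-04]), 'position': array([ 0.19698025, -0.59239013,  0.22157358]), 'tcp_rot': array([[ 9.49003155e-01,  3.15266439e-01, -2.91542781e-04],
       [ 3.15266336e-01, -9.49000898e-01,  2.10559274e-03],
       [ 3.87148363e-04, -2.09012777e-03, -9.99997741e-01]]), 'force': array([-0.08213528, -0.577054  ,  0.01029492]), 'moment': array([-0.0132344 , -0.06938669,  0.02243201]), 'grasp_force': 0.0, 'opening': 0.9993233259377617}
side [[388.47069098   0.         280.4727669 ]
 [  0.         388.47069098 209.96967452]
 [  0.           0.           1.        ]] [-0.09255652  0.          0.          0.          0.        ] [[ 0.97414323 -0.22580446 -0.00756998 -0.52604147]
 [ 0.12993432  0.53251021  0.83639102 -0.12582314]
 [-0.18482973 -0.81574826  0.54808097 -0.80015765]
 [ 0.          0.          0.          1.        ]]
top [[528.10276783   0.         287.43056664]
 [  0.         528.10276783 208.03868753]
 [  0.           0.           1.        ]] [0.0330392 0.        0.        0.        0.       ] [[ 0.00221603 -0.99996097  0.00855226 -0.00738115]
 [ 0.99098216  0.00334177  0.13395216 -0.5427543 ]
 [-0.13397551  0.0081783   0.9909509  -1.02330573]
 [ 0.          0.          0.          1.        ]]
```

View pics/side0.png

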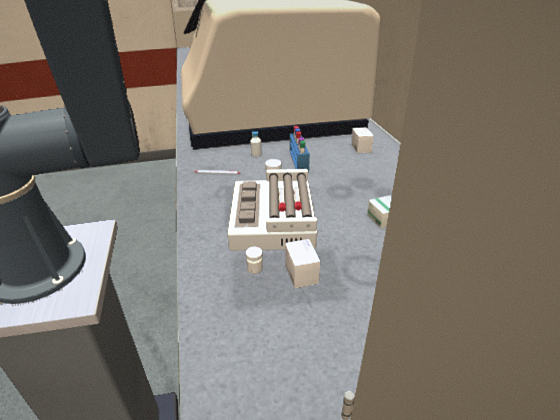

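View pics/top0.png

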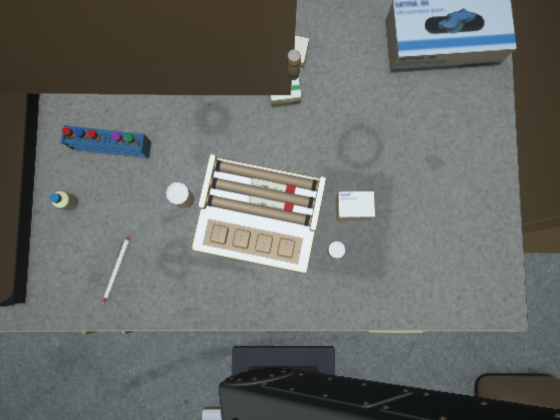

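The side view shows the mixer at about (272,212) with its key row at x≈248. The top view has the four caps at about (218,234), (241,239), (264,243) and (286,247), the pot at (178,195), the jar at (337,250) and the carton at (356,205). I'll enlarge both views.

Run:
```python
import cv2,pickle
d=pickle.load(open("d0.pkl","rb"))
a=d["top"]["color"][150:275,185:335,::-1]; cv2.imwrite("pics/topc.png",cv2.resize(a,None,fx=4.8,fy=4.8,interpolation=2))
a=d["side"]["color"][170:255,220:325,::-1]; cv2.imwrite("pics/sidec.png",cv2.resize(a,None,fx=7,fy=7,interpolation=2))
```

```text
(no output)
```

View pics/topc.png

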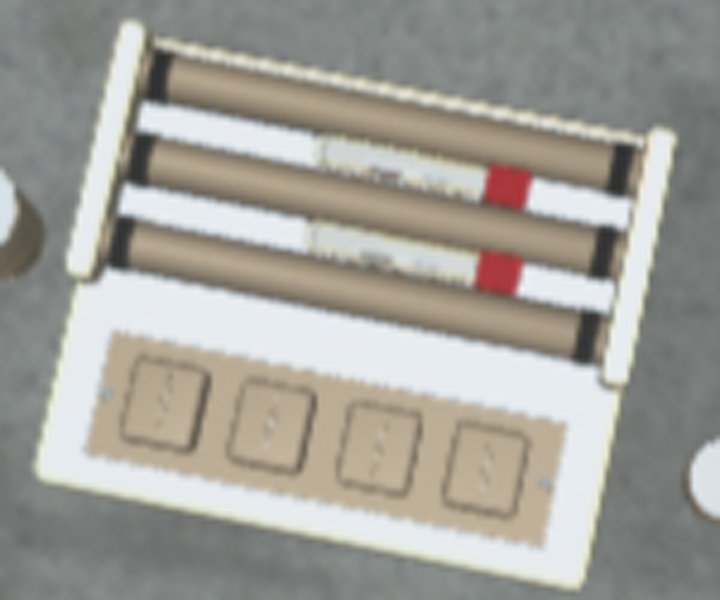

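View pics/sidec.png

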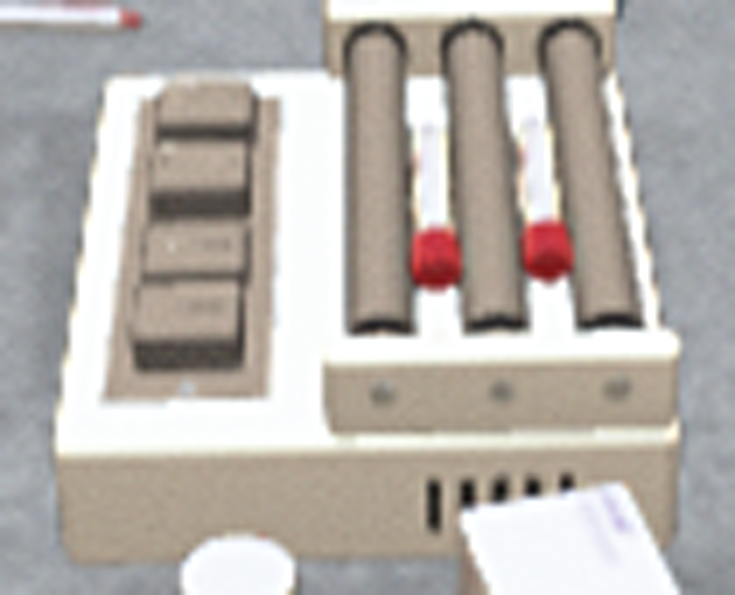

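The third cap looks lower in the side crop, so it is probably the latched one. Next I'll fit the mixer pose from the caps and deck corners in both views.

Create h.py:
```python
import cv2,pickle,numpy as np
d=pickle.load(open("d0.pkl","rb"))
def proj(c,P):
    V=c["view"]; F=np.diag([1,-1,-1.])
    R=F@V[:3,:3]; t=F@V[:3,3]
    return cv2.projectPoints(np.atleast_2d(P).astype(float),cv2.Rodrigues(R)[0],t,c["K"],np.array(c["D"]))[0][:,0]
def ray(c,p):
    q=cv2.undistortPoints(np.array([[p]],float),c["K"],np.array(c["D"]))[0,0]
    R=c["view"][:3,:3]; o=-R.T@c["view"][:3,3]; return o,R.T@np.array([q[0],-q[1],-1])
def tri(ps):
    A=np.zeros((3,3));b=np.zeros(3)
    for n,p in ps:
        o,v=ray(d[n],p); v/=np.linalg.norm(v); M=np.eye(3)-np.outer(v,v); A+=M;b+=M@o
    return np.linalg.solve(A,b)
def onz(n,p,z):
    o,v=ray(d[n],p); return o+v*(z-o[2])/v[2]
```

Run:
```python
from h import *
from scipy.optimize import least_squares
T=np.array([(163,404),(270,425),(378,448),(484,470),(40,477),(582,586)])/4.8+[184.6,149.6]
S=np.array([(206,104),(201,161),(196,237),(189,313),(108,76),(58,452)])/7+[219.6,169.6]
for a,b in zip(T,S): print("tri",tri([("top",a),("side",b)]).round(4))
L=np.array([(-.045,.066,.072),(-.045,.022,.072),(-.045,-.022,.067),(-.045,-.066,.072),(-.085,.115,.056),(-.085,-.115,.056)])
def W(p,L):
    c,s=np.cos(p[2]),np.sin(p[2]); return L@np.array([[c,s,0],[-s,c,0],[0,0,1]])+[p[0],p[1],p[3]]
def fit(names):
    f=lambda p:np.concatenate([(proj(d[n],W(p,L))-m).ravel() for n,m in names])
    r=least_squares(f,[.55,0,0,0],loss="soft_l1"); print(r.x.round(4),np.degrees(r.x[2]),r.fun.reshape(-1,2).round(1).tolist()); return r.x
fit([("top",T)]);fit([("side",S)])
p=fit([("top",T),("side",S)])
print(W(p,L))
for k in range(4):
    Lk=L.copy(); Lk[2,2]=.072; Lk[k,2]=.067
    f=lambda p:np.concatenate([(proj(d[n],W(p,Lk))-m).ravel() for n,m in [("top",T),("side",S)]])
    print("latched",k+1,least_squares(f,p).cost)
for nm,p_,z in (("pot",(178,193),.084),("jar",(337,250),.046),("box",(356,203),.06)): print(nm,onz("top",p_,z))
```

```text
tri [0.4892 0.1271 0.0685]
tri [0.4806 0.0838 0.0713]
tri [0.4718 0.0405 0.0688]
tri [ 0.463  -0.002   0.0683]
tri [0.4603 0.1777 0.0566]
tri [ 0.4165 -0.0419  0.0515]
[ 0.521   0.0544 -0.1944 -0.0239] -11.139007777240737 [[0.9, 0.0], [0.5, 0.0], [0.0, -0.2], [-0.2, -0.6], [-0.9, 0.4], [-0.4, 0.4]]
[ 0.5218  0.0516 -0.1946 -0.001 ] -11.150883912953645 [[0.1, -0.5], [0.1, 0.5], [0.3, 1.5], [0.4, -0.5], [-0.4, -0.0], [-0.5, -0.5]]
[ 0.5207  0.0536 -0.1932 -0.0025] -11.07171807666812 [[0.0, -0.7], [0.1, -0.7], [0.1, -0.8], [0.3, -1.2], [-2.4, -0.0], [0.6, 0.3], [-0.5, -0.3], [-0.4, 0.7], [-0.3, 1.6], [-0.1, -0.3], [-0.9, 0.2], [-1.0, -0.4]]
[[ 0.48922767  0.12705928  0.06948021]
 [ 0.48077802  0.08387823  0.06948021]
 [ 0.47232837  0.04069717  0.06448021]
 [ 0.46387871 -0.00248388  0.06948021]
 [ 0.45938201  0.18282877  0.05348021]
 [ 0.41521337 -0.04289037  0.05348021]]
latched 1 7.250720657964108
latched 2 9.110552255802716
latched 3 7.34417387810672
latched 4 7.244125648307771
pot [0.56474753 0.20442151 0.084     ]
jar [ 0.45847974 -0.10354427  0.046     ]
box [ 0.5500515  -0.14044389  0.06      ]
```

Cap centres come out at K1 (.489,.127), K2 (.481,.084), K3 (.472,.041) and K4 (.464,-.002). I'll compute the move to above K1.

Create go.py:
```python
import sys,numpy as np
from rig import bot
s=bot.read_state(); R=s["tcp_rot"]; p=s["position"]
t=np.array(list(map(float,sys.argv[1:4])))
print("delta tool",(R.T@(t-p)).round(4)); yaw=np.degrees(np.arctan2(R[1,1],R[0,1])); print("turn rz",yaw-(-101.07),"pos",p.round(4),"f",s["force"].round(2),s["joint_positions"].round(1))
```

```bash
python3 go.py .489 .127 .13
```

```text
delta tool [ 0.5039 -0.5905  0.093 ]
turn rz 29.44941568853109 pos [ 0.197  -0.5925  0.2217] f [ 0.04 -0.09  0.36] [-81.8  30.3  82.1  -0.   67.7 -10.2]
```
Do first at constant z for the transit (keep z high till over), then descend. Move: 0.504 -0.5905 0.0 first 17 rows, last rows with z. Joint 1 travel ~96° at 112°/s ≈ .9s+. OK.

Careful with the scale: shifts go in units of 5 mm. That gives: -0.5905 m is -118.1, 0.504 m is 100.8.

pendant:
  ticks:
    - [[100.8, -118.1, 0, 0, 0, 29.4, 0], [100.8, -118.1, 0, 0, 0, 29.4, 0], [100.8, -118.1, 0, 0, 0, 29.4, 0], [100.8, -118.1, 0, 0, 0, 29.4, 0], [100.8, -118.1, 0, 0, 0, 29.4, 0], [100.8, -118.1, 0, 0, 0, 29.4, 0], [100.8, -118.1, 0, 0, 0, 29.4, 0], [100.8, -118.1, 0, 0, 0, 29.4, 0], [100.8, -118.1, 0, 0, 0, 29.4, 0], [100.8, -118.1, 0, 0, 0, 29.4, 0], [100.8, -118.1, 0, 0, 0, 29.4, 0], [100.8, -118.1, 0, 0, 0, 29.4, 0], [100.8, -118.1, 0, 0, 0, 29.4, 0], [100.8, -118.1, 0, 0, 0, 29.4, 0], [100.8, -118.1, 0, 0, 0, 29.4, 0], [100.8, -118.1, 0, 0, 0, 29.4, 0], [100.8, -118.1, 0, 0, 0, 29.4, 0], [100.8, -118.1, 0, 0, 0, 29.4, 0]]

```text
time_s: 1.9
position: [0.4885, 0.1265, 0.2221]
tcp_rot: [[0.982, -0.189, -0.002], [-0.189, -0.982, -0.001], [-0.001, 0.001, -1.0]]
force: [0.6, -0.4, -0.4]
opening: 0.007
grasp_force: 0.0
```

```bash
python3 go.py .489 .127 .09
```

```text
delta tool [ 0.0006 -0.0007  0.1321]
turn rz 0.15197383127289754 pos [0.4885 0.1265 0.2221] f [ 0.58 -0.43 -0.35] [  1.8  21.1  99.1  -0.   59.9 102.8]
```

pendant:
  ticks:
    - [[0.12, -0.14, 10, 0, 0, 0, 0], [0.12, -0.14, 20, 0, 0, 0, 0], [0.12, -0.14, 24, 0, 0, 0, 0], [0.12, -0.14, 26.4, 0, 0, 0, 0], [0.12, -0.14, 27.4, 0, 0, 0, 0], [0.12, -0.14, 27.4, 0, 0, 0, 0], [0.12, -0.14, 27.4, 0, 0, 0, 0]]

```text
time_s: 2.6
position: [0.4909, 0.1265, 0.0867]
tcp_rot: [[0.981, -0.192, 0.003], [-0.192, -0.981, 0.0], [0.002, -0.001, -1.0]]
force: [1.0, -0.7, 0.4]
opening: 0.006
grasp_force: 0.0
```

Run:
```python
from rig import bot
import cv2
c=bot.capture("side"); cv2.imwrite("pics/s1.png",cv2.resize(c["color"][120:255,200:340,::-1],None,fx=4.4,fy=4.4,interpolation=2))
print(bot.read_state()["force"])
```

```text
[0.05620652 0.35989173 1.10681542]
```

View pics/s1.png

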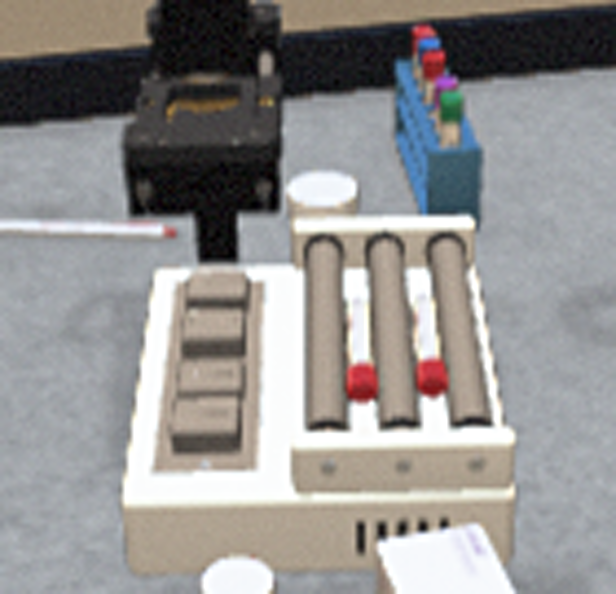

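The fingertips stand over key 1 (tip at about (218,258) in the crop, key 1 at (218,290)). Key 3 at (212,378) is visibly lower than the others. I'll step down with averaged force readings.

Create avg.py:
```python
import numpy as np
from rig import bot
from h import d,proj
F=[];P=[]
for i in range(6):
    bot.capture("top"); s=bot.read_state(); F.append(s["force"]); P.append(s["position"])
F=np.array(F);P=np.array(P)
print("F",F.mean(0).round(2),"Fz",F[:,2].round(1),"P",P.mean(0).round(4),"Psd",P.std(0).round(4),"t",s["time_s"])
```

```bash
python3 avg.py; python3 -c "
from h import *
print(proj(d['side'],[[.489,.1265,.086],[.489,.127,.072]]))"
```

```text
F [ 0.   -0.01  0.06] Fz [ 0.3 -0.4  0.6  0.1  0.  -0.2] P [0.4905 0.1269 0.0864] Psd [0.0002 0.0001 0.0003] t 2.95
[[248.13361866 178.40673644]
 [248.39854894 183.31947147]]
```

pendant:
  ticks:
    - [[0, 0, 1.2, 0, 0, 0, 0], [0, 0, 2, 0, 0, 0, 0], [0, 0, 2.4, 0, 0, 0, 0], [0, 0, 2.4, 0, 0, 0, 0]]

```text
time_s: 3.35
position: [0.4895, 0.1268, 0.0729]
tcp_rot: [[0.982, -0.191, -0.001], [-0.191, -0.982, -0.0], [-0.001, 0.0, -1.0]]
force: [-1.5, -0.2, -0.3]
opening: 0.004
grasp_force: 0.0
```

```bash
python3 avg.py
```

```text
F [0.35 0.47 0.13] Fz [ 0.7 -0.2 -0.5  0.7 -0.3  0.4] P [0.4899 0.1268 0.0735] Psd [0.0001 0.     0.0002] t 3.65
```

In the tool's units: 0.002 m is 0.4, 0.001 m is 0.2.

pendant:
  ticks:
    - [[0, 0, 0.2, 0, 0, 0, 0], [0, 0, 0.4, 0, 0, 0, 0], [0, 0, 0.4, 0, 0, 0, 0]]
  only: "pos|force:"

```text
position: [0.4901, 0.1268, 0.0716]
force: [-0.3, 0.9, 0.9]
grasp_force: 0.5
```

```bash
python3 avg.py
```

```text
F [ 0.06 -0.11  1.48] Fz [1.8 1.5 2.  1.  1.7 0.9] P [0.4901 0.1268 0.0716] Psd [0. 0. 0.] t 4.25
```

pendant:
  ticks:
    - [[0, 0, 0.2, 0, 0, 0, 0], [0, 0, 0.4, 0, 0, 0, 0], [0, 0, 0.4, 0, 0, 0, 0]]
  only: "pos|force:"

```text
position: [0.4901, 0.1268, 0.0695]
force: [0.1, -0.1, 1.5]
grasp_force: 0.9
```

```bash
python3 avg.py
```

```text
F [ 0.6  -0.15  1.73] Fz [2.6 2.1 1.1 1.4 1.7 1.5] P [0.4901 0.1268 0.0696] Psd [0. 0. 0.] t 4.85
```

Key 1 yields at 72 mm height, so it is up. Each following key is 44 mm further along tool y.

In the tool's units: 0.044 m is 8.8, -0.012 m is -2.4.

pendant:
  ticks:
    - [[0, 0, -2.4, 0, 0, 0, 0], [0, 0, -2.4, 0, 0, 0, 0], [0, 4.4, -2.4, 0, 0, 0, 0], [0, 8.8, -2.4, 0, 0, 0, 0], [0, 8.8, -2.4, 0, 0, 0, 0], [0, 8.8, -1.2, 0, 0, 0, 0], [0, 8.8, -0.8, 0, 0, 0, 0], [0, 8.8, -0.4, 0, 0, 0, 0], [0, 8.8, -0.2, 0, 0, 0, 0], [0, 8.8, -0.2, 0, 0, 0, 0]]
  only: "pos|force:"

```text
position: [0.4814, 0.0842, 0.0704]
force: [-1.2, 1.5, 1.7]
grasp_force: 0.8
```

```bash
python3 avg.py
```

```text
F [-0.67  1.18  1.51] Fz [1.3 1.  1.6 2.1 1.8 1.3] P [0.4815 0.0839 0.0706] Psd [0.     0.0001 0.0001] t 6.15
```

pendant:
  ticks:
    - [[0, 0, 0.2, 0, 0, 0, 0], [0, 0, 0.3, 0, 0, 0, 0], [0, 0, 0.3, 0, 0, 0, 0]]
  only: "pos|force:"

```text
position: [0.4816, 0.0837, 0.069]
force: [-0.9, 1.4, 2.7]
grasp_force: 1.0
```

```bash
python3 avg.py
```

```text
F [-0.6   1.76  1.67] Fz [1.8 1.4 1.7 1.7 2.  1.4] P [0.4816 0.0836 0.0691] Psd [0. 0. 0.] t 6.75
```

In the tool's units: 0.044 m is 8.8, 0.022 m is 4.4.

pendant:
  ticks:
    - [[0, 0, -2.4, 0, 0, 0, 0], [0, 0, -2.4, 0, 0, 0, 0], [0, 4.4, -2.4, 0, 0, 0, 0], [0, 8.8, -2.4, 0, 0, 0, 0], [0, 8.8, -2.4, 0, 0, 0, 0], [0, 8.8, -1.2, 0, 0, 0, 0], [0, 8.8, -0.8, 0, 0, 0, 0], [0, 8.8, -0.4, 0, 0, 0, 0], [0, 8.8, 0, 0, 0, 0, 0], [0, 8.8, 0, 0, 0, 0, 0]]
  only: "pos|force:"

```text
position: [0.4729, 0.0409, 0.0687]
force: [0.1, 0.9, -0.7]
grasp_force: 0.0
```

```bash
python3 avg.py
```

```text
F [-0.03 -0.2   0.03] Fz [-0.2  1.4 -0.5  0.  -1.2  0.6] P [0.4731 0.0406 0.069 ] Psd [0.0001 0.0001 0.0001] t 8.05
```

pendant:
  ticks:
    - [[0, 0, 0.2, 0, 0, 0, 0], [0, 0, 0.36, 0, 0, 0, 0], [0, 0, 0.36, 0, 0, 0, 0]]
  only: "pos|force:"

```text
position: [0.4732, 0.0404, 0.0674]
force: [-0.3, -0.1, 3.1]
grasp_force: 1.4
```

```bash
python3 avg.py
```

```text
F [-0.11  0.16  2.5 ] Fz [2.9 3.3 2.7 1.2 1.8 3.1] P [0.4732 0.0404 0.0674] Psd [0. 0. 0.] t 8.65
```

Key 3 first touches at 67 mm and holds 2.5 N without yielding, so it is the latched key. Key 4 still has to be tapped.

In the tool's units: 0.044 m is 8.8, 0.022 m is 4.4.

pendant:
  ticks:
    - [[0, 0, -2.8, 0, 0, 0, 0], [0, 0, -2.8, 0, 0, 0, 0], [0, 4.4, -2.8, 0, 0, 0, 0], [0, 8.8, -2.8, 0, 0, 0, 0], [0, 8.8, -2.8, 0, 0, 0, 0], [0, 8.8, -1.6, 0, 0, 0, 0], [0, 8.8, -1.2, 0, 0, 0, 0], [0, 8.8, -0.8, 0, 0, 0, 0], [0, 8.8, -0.6, 0, 0, 0, 0], [0, 8.8, -0.6, 0, 0, 0, 0]]
  only: "pos|force:"

```text
position: [0.4643, -0.0021, 0.0701]
force: [0.0, 0.8, 1.9]
grasp_force: 0.8
```

```bash
python3 avg.py
```

```text
F [-0.18  1.19  1.18] Fz [1.8 0.8 0.5 0.6 1.7 1.6] P [ 0.4645 -0.0024  0.0703] Psd [0.0001 0.0001 0.0001] t 9.95
```

pendant:
  ticks:
    - [[0, 0, 0.2, 0, 0, 0, 0], [0, 0, 0.2, 0, 0, 0, 0]]
  only: "pos|force:"

```text
position: [0.4647, -0.0027, 0.0692]
force: [-0.9, 1.7, 2.3]
grasp_force: 1.0
```

```bash
python3 avg.py
```

```text
F [-0.42  1.57  1.78] Fz [1.3 1.9 2.  1.7 1.9 1.8] P [ 0.4647 -0.0028  0.0693] Psd [0. 0. 0.] t 10.45
```

In the tool's units: -0.044 m is -8.8, -0.022 m is -4.4.

pendant:
  ticks:
    - [[0, 0, -2.8, 0, 0, 0, 0], [0, 0, -2.8, 0, 0, 0, 0], [0, -4.4, -2.8, 0, 0, 0, 0], [0, -8.8, -2.8, 0, 0, 0, 0], [0, -8.8, -2.8, 0, 0, 0, 0], [0, -8.8, -1.2, 0, 0, 0, 0], [0, -8.8, 0, 0, 0, 0, 0], [0, -8.8, 0.4, 0, 0, 0, 0], [0, -8.8, 0.8, 0, 0, 0, 0], [0, -8.8, 1.2, 0, 0, 0, 0], [0, -8.8, 1.4, 0, 0, 0, 0], [0, -8.8, 1.6, 0, 0, 0, 0], [0, -8.8, 1.6, 0, 0, 0, 0]]
  only: "pos|force:"

```text
position: [0.4727, 0.0398, 0.0615]
force: [-1.4, -1.6, 5.0]
grasp_force: 2.6
```

```bash
python3 avg.py
```

```text
F [-1.54 -1.89  5.37] Fz [5.9 4.9 4.7 5.4 5.5 5.8] P [0.4727 0.0398 0.0615] Psd [0. 0. 0.] t 12.05
```

In the tool's units: -0.12 m is -24, -0.09 m is -18.

pendant:
  ticks:
    - [[0, 0, -0.8, 0, 0, 0, 0], [0, 0, -2.4, 0, 0, 0, 0], [0, 0, -8, 0, 0, 0, 0], [0, 0, -18, 0, 0, 0, 0], [0, 0, -24, 0, 0, 0, 0], [0, 0, -24, 0, 0, 0, 0], [0, 0, -24, 0, 0, 0, 0], [0, 0, -24, 0, 0, 0, 0]]
  only: "pos|force:"

```text
position: [0.472, 0.0406, 0.1803]
force: [-1.3, 0.5, -0.2]
grasp_force: 0.0
```

```bash
python3 avg.py;  python3 - <<'E'
from rig import bot
import cv2
c=bot.capture("side"); cv2.imwrite("pics/s2.png",cv2.resize(c["color"][120:280,200:340,::-1],None,fx=3.7,fy=3.7,interpolation=2))
E
```

```text
F [-0.    0.11 -0.07] Fz [ 0.2 -0.5  0.3  0.2 -0.1 -0.6] P [0.4723 0.0405 0.1801] Psd [0.0003 0.0001 0.0002] t 13.15
```

View pics/s2.png

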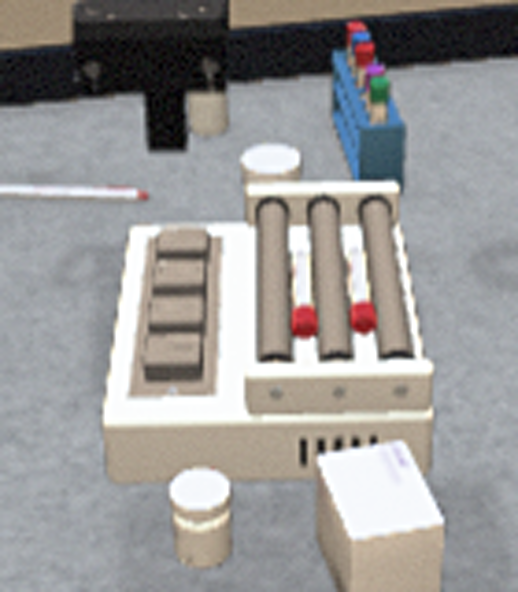

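The four caps at (183,240), (179,275), (176,308) and (172,350) are evenly spaced and level, so key 3 is up. The pot, jar and carton are undisturbed and the arm is clear of everything.

```bash
python3 -c "
from rig import bot
print(bot.hand_in())"
```

```text
the job is handed in; nothing more can be done
None
```

I tapped all four keys lightly from left to right, found the third from the left latched, and pressed it until it sprang up level with the others; the pot, jar and carton look undisturbed, and the job is handed in at about 13 s (no verdict came back).

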